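# Load a board carrier into the bench tester

### The arm

A 6-joint arm with a two-finger parallel gripper is mounted at the origin on the work surface. World frame = base frame: x ahead of the robot, y to its left, z up, the work surface at z = 0. Lengths are in m, angles in rad, forces in N, time in s.
With the tool pointing down it reaches from about 0.4 to 0.825 m from the base axis. Payload 7 kg.
Tool frame: the origin (TCP) lies at the very end of the fingers, on their centre line; the grasp point (between the pads) lies 19 mm behind it; z points along the fingers, y is the line along which they close (so a half turn about z gives the same grasp; the last joint's range is limited). The gripper opens to 85 mm and grips with 20 to 120 N. Pads are 22 mm wide; open, the fingers measure 114 mm over their backs; the gripper's body (76 mm by 85 mm) begins 54 mm behind the grasp point. The pads swing forward as they close: fully open they stand 13 mm farther back than shut.
Start: joints at [1.427, 0.359, 0.012, 0, -1.224, -0.288], TCP at [0.282, 0.613, 0.195] pointing down, gripper open.
Joint ranges: [-3.07, 3.07], [-1.43, 2.12], [-1.02, 1.25], [-3.03, 1.67], [-3.05, -0], [-3.03, 3.03]. Speed limits (rad/s): [2.39, 2.39, 3.01, 3.14, 3.14, 3.14].

### API

Orientations are given as a unit quaternion [w, x, y, z].
In Python, from cell import ctrl gives the robot as it stands.
- The arm moves only by the tool drive_tool, never from a script. Its argument "deltas" is a list of rows, each a list of 5 numbers: the shift along the world's x, y, z each as a share of 0.03 m, from -1 to 1, then the turn about the world's z as a share of 0.12 rad, from -1 to 1, then the closure, from -1 (fully open) to 1 (shut). A call has 1 to 12 rows; each row shifts and turns the commanded pose from where the row before left it; what a row does not reach is not made up. A row lasts 1/10 s, in which the tool goes at most 50 mm and 8.59 degrees, less where a joint would pass 70% of its speed; a pose out of reach is approached as far as the arm can. A call with a number of a shift or a turn outside -1 to 1 is refused whole. A call with a gripper value outside its range is refused whole. The fingers move at their own pace and stop on an object; "newtons" is the grip in N (left out, the last holds). Time passes only in rows, so rows that do not move let the fingers close. It gives the time, the measured TCP pose, the force, the opening and the grip force at its end, in the units of the state.
- ctrl.sense(): the state, without advancing time (a new reading comes with each control period).
- ctrl.get_image(name): name is "scene" or "top" or "wrist"; returns a dict with "frame" (480x640x3 uint8, blue, green, red), "fx", "fy", "cx", "cy" (pixels), "k1" (the pictures are not rectified: a ray, as slopes to the right and down, at radius r is drawn at 1 + k1 r^2 times it, then the intrinsics apply), "rvec" (rotation vector, rad) and "tvec" (3), from world to camera coordinates, as OpenCV has them; the wrist camera has in their place "T_tool_cam" (4x4, takes a point from camera to tool coordinates, whose origin is the TCP and whose axes are the flange's). Camera axes: x right, y down, z forward; pixel columns grow to the right and rows downward; lengths in m; the calibration is good to about 2 mm. A picture is of the moment at which its call begins: read the wrist's pose just before it. There is no depth.
- ctrl.close_job(): hands the job in; it is judged then, once.
The state is a dict: "time_s": time; "q": joint angles; "joint_velocities": joint speeds; "tau": joint torques, N m; "position": TCP position; "ee_rot": TCP orientation; "wrist_force": force on the tool from outside, world axes, zero at the start; "torque": the same for the moment, N m; "width": opening from 0.0 (shut) to 1.0 (fully open); "grip_force": force on a finger pad.
Only numpy, scipy, OpenCV 4.12 (cv2) and the standard library are available. Lean on these libraries where they do the work, as an engineer would, in place of code of your own. Each camera call takes 0.05 s, during which the arm holds its last target. There are 200 camera calls.

### The job

Swing the red latch lever of the bench tester free, open the clear dust cover behind it, then take the orange-topped board carrier out of the black rack and slide it gently down the tester's sloping slot until it is fully home. Leave the cover open and do not disturb the other carriers, the jar or the spool.

Things in the scene. Friction and masses are not known exactly. Their poses are not given: they have to be found in the camera images.
- slot: White bench tester's console, standing to the robot's right; its top face slopes 30 deg, rising to the right. Origin: centre of the slot's mouth at face level, 130 mm above the table. z points out of the slot, square to the face, 30 deg from vertical, leaning to the bench's middle; x up the slope to the hinge; y along the slot's width. Face: x -66 to 62, y -66 to 66 mm. Place and yaw vary.
- slot_floor (a point): Centre of the slot's floor, 80 mm below the mouth; axes as the slot frame. The slot is 16 (x) x 46 (y) mm inside. A blue lead-in collar around the mouth, z 0 to 6.6 mm, flares 4.6 mm outward on each side.
- latch (a joint): Red latch lever at the front edge of the cover, hinged about the slot frame's y axis. 0: it stands square to the face and its claw holds the cover down; it swings over away from the cover, down the slope (slot -x), up to 1.5 rad, and stays where it is left (light friction, about 1 N at the grip).
- latch_grip (a point): Point to take the red lever: 42 mm from its hinge. Lever paddle: 8 mm thick (its own x), 30 mm wide (y), its end 58 mm from the hinge (16 mm beyond this point). Axes: z along the lever away from the hinge; at joint 0 parallel to the slot frame.
- latch_hinge (a point): Middle of the lever's hinge line, at (-54, 0, 6) mm in the slot frame; axes as the slot frame.
- cover (a joint): Clear dust cover with blue rims over the slot, 93 long x 96 wide x 5 mm, hinged at its upper far edge about the slot frame's y. 0: shut, its top at slot z = 13 mm; grows as the front edge lifts up and over, to 2.1 rad. Stays where it is left (stiff hinge, about 2 N at the tab). The latch claw blocks it while the latch is below about 0.6 rad.
- cover_tab (a point): Grip point on the blue tab that stands square on the cover: tab 10 mm thick (x), 34 mm wide (y), rising 36 mm above the cover; this point is 23 mm above the cover's top, 13 mm below the tab's end. Axes turn with the cover; at joint 0 parallel to the slot frame.
- cover_hinge (a point): Middle of the cover's hinge line, at (48, 0, 10) mm in the slot frame; axes as the slot frame. The tab point is at (-56, 0, 26) mm from here when shut.
- carrier: The board carrier to load: aluminium plate case with a green circuit board and an ORANGE top, 14 (x) x 44 (y) x 130 (z) mm, 0.1 to 0.2 kg, standing upright in one of the rack's three pockets. Origin: centre of its foot; z up along its length. Either face may point either way in the slot.
- carrier_grip (a point): On the carrier's axis, 110 mm above its foot, 20 mm below its top.
- spare_a: Another carrier, the same size, GREY top, no board; stays in the rack. Origin at its foot.
- spare_b: Another carrier, the same size, BLUE top, green board; stays in the rack. Origin at its foot.
- rack: Fixed black rack block, 150 (x) x 90 (y) x 60 mm high, with three pockets 18 x 48 mm at x = -50, 0, +50 mm, floors 10 mm above the table (the carriers' tops stand at 140 mm). Origin: centre of its underside.
- flux_jar: Small white-lidded jar, 44 mm diameter, 45 mm high. Bystander.
- solder_spool: Grey spool standing on its flange, 56 mm diameter, 42 mm high. Bystander.

How it is judged:
On the way, in this order (a step that is already met when the one before it is completed fails the run):
1. The red latch lever is swung free, at least 1.0 rad away from the cover, the cover still shut (value of joint latch above 1 rad and value of joint cover below 0.1 rad), for 0.1 s.
2. The cover is opened at least 1.6 rad (about 92 deg) (value of joint cover above 1.6 rad), for 0.2 s.
3. The orange-topped carrier is in the slot's mouth, its foot at least 10 mm below the face, lined up with the slot (z of carrier in the frame of slot below -0.01 m and x of carrier in the frame of slot between -0.004 and 0.004 m and y of carrier in the frame of slot between -0.004 and 0.004 m and angle between the z axis of carrier and the z axis of slot, either way round below 0.15 rad), for 0.05 s.
At the end, for the whole second after the job is handed in: Orange-topped carrier fully home in the slot: foot within 3 mm of its floor, centred within 3 mm, in line within 0.06 rad, released, at rest; cover still open at least 1.5 rad, latch at least 0.9 rad; grey- and blue-topped carriers in the rack, moved less than 15 mm (z of carrier in the frame of slot below -0.077 m and x of carrier in the frame of slot between -0.003 and 0.003 m and y of carrier in the frame of slot between -0.003 and 0.003 m and angle between the z axis of carrier and the z axis of slot, either way round below 0.06 rad and linear speed of carrier below 0.02 m/s and value of joint cover above 1.5 rad and value of joint latch above 0.9 rad and distance of each of spare_a, spare_b from where it was at the start of the episode below 0.015 m); the robot touches nothing.
It fails at once if The carrier dropped into the slot: faster than 0.3 m/s while its foot is inside the slot (z of carrier in the frame of slot below -0.002 m and distance between carrier and slot below 0.09 m and linear speed of carrier above 0.3 m/s).
It fails at once if The cover is forced: lifted past 0.2 rad while the latch is below 0.6 rad (value of joint cover above 0.2 rad and value of joint latch below 0.6 rad).
It fails at once if The carrier is jammed: pressed against the tester with more than 60 N (contact force between carrier and slot above 60 N).
It fails at once if A spare carrier is moved 15 mm or more (distance of any of spare_a, spare_b from where it was at the start of the episode above 0.015 m).
It fails at once if The jar or the spool is moved more than 30 mm (distance of any of flux_jar, solder_spool from where it was at the start of the episode above 0.03 m).
It also fails if it takes over 72 s, if anything falls off the work surface, if the arm or the gripper's body presses on something with over 40 N, if the wrist force passes 120 N, or if a joint passes its speed limit or range.

## Working session

There is one attempt and no reset: what is moved stays moved. The work goes in short steps, Python scripts to look and compute and a tool call to move; the robot and the scene stay as the last step left them, time stands still between calls to the robot, and variables do not carry over. Pictures are saved under pics/ and viewed, at most 10 in all, crops included, and the job is handed in when it is done.

Besides the shell and the picture viewer there is one more tool, called after "Emit:" in YAML: its name, and indented under it one key for each argument. drive_tool: Moves the arm, as the interface text tells. Shift numbers are shares of 0.03 m and turn numbers shares of 0.12 rad, none past 1 either way. Its arguments: {"type":"object","properties":{"deltas":{"type":"array"},"newtons":{"type":"number"}},"required":["deltas"]}

```bash
mkdir -p pics; ls; cat > h.py <<'E'
import numpy as np, cv2
from cell import ctrl
from scipy.spatial.transform import Rotation as R
def shot(n,save=None):
    s=ctrl.sense(); d=ctrl.get_image(n)
    if n=='wrist':
        T=np.eye(4); w,x,y,z=s['ee_rot']; T[:3,:3]=R.from_quat([x,y,z,w]).as_matrix(); T[:3,3]=s['position']
        d['M']=T@np.array(d['T_tool_cam'])
    else:
        M=np.eye(4); Rm=R.from_rotvec(np.ravel(d['rvec'])).as_matrix(); M[:3,:3]=Rm.T; M[:3,3]=-Rm.T@np.ravel(d['tvec']); d['M']=M
    if save: cv2.imwrite('pics/'+save,d['frame'])
    return d
def ray(d,uv):
    K=np.array([[d['fx'],0,d['cx']],[0,d['fy'],d['cy']],[0,0,1.]])
    p=cv2.undistortPoints(np.array([[uv]],float),K,np.array([d['k1'],0,0,0.]))[0,0]
    v=d['M'][:3,:3]@[p[0],p[1],1]; return d['M'][:3,3],v/np.linalg.norm(v)
def onz(d,uv,z):
    o,v=ray(d,uv); return o+v*(z-o[2])/v[2]
def tri(*rs):
    A=sum(np.eye(3)-np.outer(v,v) for o,v in rs); b=sum((np.eye(3)-np.outer(v,v))@o for o,v in rs)
    p=np.linalg.solve(A,b); return p,[float(np.linalg.norm(np.cross(p-o,v))*1e3) for o,v in rs]
def proj(d,P):
    Mi=np.linalg.inv(d['M']); c=Mi[:3,:3]@P+Mi[:3,3]; x=c[:2]/c[2]; x=x*(1+d['k1']*(x@x))
    return np.array([x[0]*d['fx']+d['cx'],x[1]*d['fy']+d['cy']])
E
python3 - <<'E'
from h import *
for n in ('scene','top'):
    d=shot(n,n+'0.png'); print(n,d['M'].round(3).tolist(),d['fx'],d['k1'])
d=shot('wrist'); print(np.array(d['T_tool_cam']).round(3).tolist())
s=ctrl.sense(); print(s['position'],s['ee_rot'],s['width'])
E
```

```text
pics
scene [[-0.247, 0.807, -0.536, 0.984], [0.969, 0.198, -0.149, 0.147], [-0.014, -0.556, -0.831, 0.799], [0.0, 0.0, 0.0, 1.0]] 483.8879295780651 0.01867381630870191
top [[0.101, -0.971, 0.215, 0.362], [-0.995, -0.098, 0.022, 0.004], [-0.001, -0.216, -0.976, 0.992], [0.0, 0.0, 0.0, 1.0]] 470.13296552543727 0.023655916662290492
[[-0.001, -0.948, -0.319, 0.082], [1.0, -0.001, -0.001, -0.0], [0.001, -0.319, 0.948, -0.179], [0.0, 0.0, 0.0, 1.0]]
[0.28235968 0.61269081 0.19420829] [ 5.98423415e-04  9.76773076e-01 -2.14275512e-01 -7.15361585e-05] 1.0019512918753724
```

View pics/scene0.png

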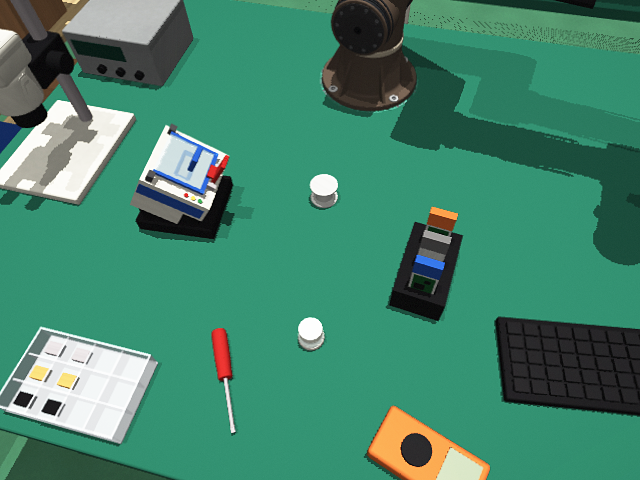

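View pics/top0.png

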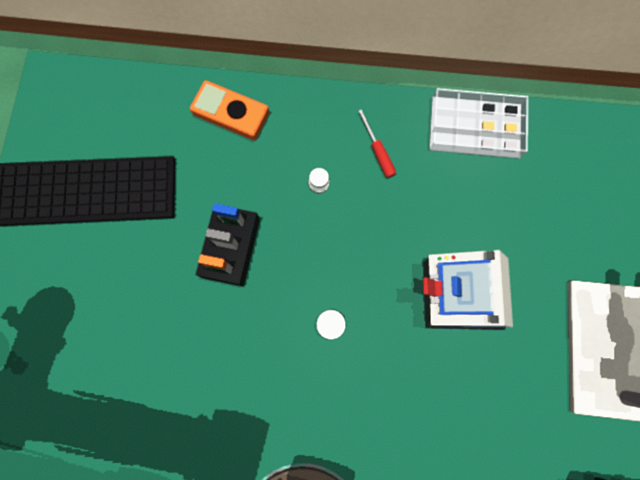

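```bash
python3 - <<'E'
from h import *
s=cv2.imread('pics/scene0.png'); t=cv2.imread('pics/top0.png')
f=lambda im,x,y,w,h,k: cv2.resize(im[y:y+h,x:x+w],None,fx=k,fy=k,interpolation=cv2.INTER_CUBIC)
a=f(s,130,120,110,84,4); b=f(t,415,240,110,96,4)  # tester
a=cv2.copyMakeBorder(a,0,0,0,800-440-0-360,cv2.BORDER_CONSTANT)
c=f(s,385,200,85,75,4); e=f(t,190,200,75,75,4)
W=np.zeros((600,800,3),np.uint8)
W[:336,:440]=a[:, :440]; W[:300,450:790]=c; 
V=np.zeros((400,800,3),np.uint8); V[:384,:440]=b; V[:300,450:750]=e
X=np.zeros((600,800,3),np.uint8)
cv2.imwrite('pics/c1.png',W[:340]); cv2.imwrite('pics/c2.png',V)
E
```

```text
(no output)
```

View pics/c1.png

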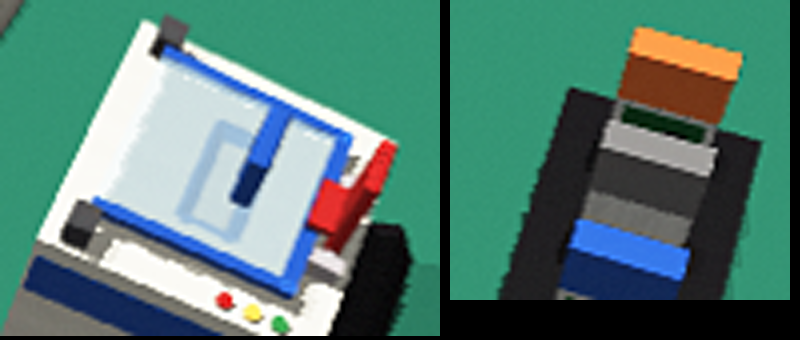

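View pics/c2.png

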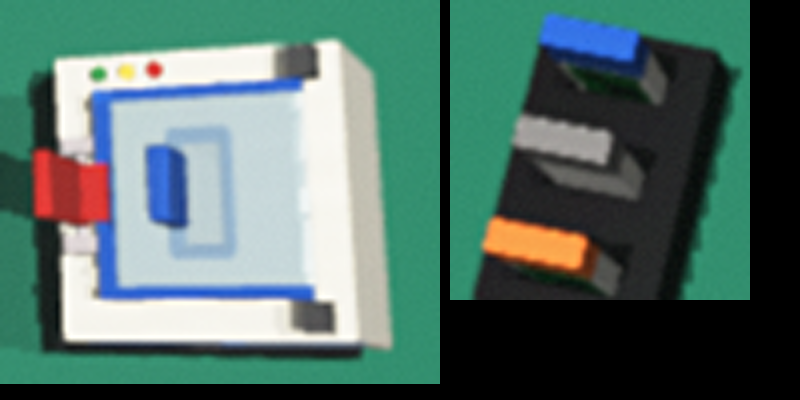

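```bash
cat > m.py <<'E'
from h import *
S=shot('scene');T=shot('top')
sc=lambda u,v,ox=0,o=(130,120):((u-ox+.5)/4-.5+o[0],(v+.5)/4-.5+o[1])
def pt(a,b,tester=True):
    if tester: ua=sc(*a);ub=sc(*b,0,(415,240))
    else: ua=sc(*a,450,(385,200));ub=sc(*b,450,(190,200))
    return tri(ray(S,ua),ray(T,ub))
E
python3 - <<'E'
from m import *
N={'f+-':((145,22),(357,343)),'f++':((40,240),(338,40)),'f--':((397,142),(62,345)),
'c-+':((295,295),(97,93)),'c--':((350,137),(102,297)),'c+-':((165,50),(315,293)),'c++':((95,203),(300,83))}
P={k:pt(*v) for k,v in N.items()}
for k,(p,r) in P.items(): print(k,p.round(4),np.round(r,1))
print('--carrier')
for a,b in [((635,28),(582,270)),((742,53),(484,252)),((735,80),(492,217)),((628,52),(590,235))]:
    p,r=pt(a,b,False); print(p.round(4),np.round(r,1))
# slot fit from points
mod={'f+-':(62,-66,0),'f++':(62,66,0),'f--':(-66,-66,0),'c-+':(-45,48,13),'c--':(-45,-48,13),'c+-':(46,-48,13),'c++':(46,48,13)}
A=np.array([mod[k] for k in mod])/1e3;B=np.array([P[k][0] for k in mod])
Rm,_=R.align_vectors(B-B.mean(0),A-A.mean(0));Rm=Rm.as_matrix();t=B.mean(0)-Rm@A.mean(0)
print(Rm.round(3),t.round(4)); print(((Rm@A.T).T+t-B).round(4)); print('tilt',np.degrees(np.arccos(Rm[2,2])),'yaw y',np.degrees(np.arctan2(Rm[1,1],Rm[0,1])))
E
```

```text
f+- [ 0.4156 -0.3121  0.1609] [0. 0.]
f++ [ 0.5479 -0.301   0.1612] [0.8 0.8]
f-- [ 0.4052 -0.202   0.0964] [1.5 1.5]
c-+ [ 0.5209 -0.2054  0.1185] [0.8 0.8]
c-- [ 0.4273 -0.2132  0.1204] [1.1 1.1]
c+- [ 0.4347 -0.2919  0.166 ] [0.1 0.1]
c++ [ 0.5261 -0.2837  0.1653] [0.2 0.2]
--carrier
[0.4699 0.1916 0.1389] [0. 0.]
[0.4735 0.2365 0.1405] [0.4 0.4]
[0.4896 0.2348 0.1427] [0.4 0.4]
[0.4857 0.1898 0.1423] [0.3 0.3]
[[ 0.074  0.996 -0.038]
 [-0.861  0.084  0.502]
 [ 0.504 -0.004  0.864]] [ 0.4773 -0.254   0.1305]
[[ 0.0005 -0.0008  0.0011]
 [-0.0003 -0.0009  0.0002]
 [ 0.0014 -0.0007  0.0011]
 [ 0.0004  0.0006  0.0003]
 [-0.0017  0.0004 -0.0012]
 [-0.0023  0.0008 -0.001 ]
 [ 0.0019  0.0006 -0.0006]]
tilt 30.240253203920375 yaw y 4.795203395771644
```

Emit:
drive_tool:
  deltas:
    - [0.525, -1, 0.18, -0.73, -1]
    - [0.525, -1, 0.18, -0.73, -1]
    - [0.525, -1, 0.18, -0.73, -1]
    - [0.525, -1, 0.18, -0.73, -1]
    - [0.525, -1, 0.18, -0.73, -1]
    - [0.525, -1, 0.18, -0.73, -1]
    - [0.525, -1, 0.18, -0.73, -1]
    - [0.525, -1, 0.18, -0.73, -1]
    - [0.525, -1, 0.18, -0.73, -1]
    - [0.525, -1, 0.18, -0.73, -1]
    - [0.525, -1, 0.18, -0.73, -1]
    - [0.525, -1, 0.18, -0.73, -1]

```text
time_s: 1.45
position: [0.4719, 0.2517, 0.2601]
ee_rot: [-0.0, 0.736, -0.677, -0.0]
wrist_force: [0.6, 0.1, 0.3]
width: 1.001
grip_force: 0.0
```

Emit:
drive_tool:
  deltas:
    - [0, -1, 0, 0, -1]
    - [0, -1, 0, 0, -1]
    - [0, -1, 0, 0, -1]
    - [0, -1, 0, 0, -1]
    - [0, -1, 0, 0, -1]
    - [0, -1, 0, 0, -1]
    - [0, -1, 0, 0, -1]
    - [0, -1, 0, 0, -1]
    - [0, -1, 0, 0, -1]
    - [0, -1, 0, 0, -1]
    - [0, -1, 0, 0, -1]
    - [0, -0.5, 0, 0, -1]

```text
time_s: 2.65
position: [0.4711, -0.0938, 0.2598]
ee_rot: [0.0, 0.737, -0.676, 0.0]
wrist_force: [0.1, -0.0, 0.1]
width: 0.999
grip_force: 0.0
```

```bash
python3 - <<'E'
from h import *
d=shot('wrist','w1.png'); s=ctrl.sense(); print(s['time_s'],s['position'],s['ee_rot'],s['wrist_force'])
w,x,y,z=s['ee_rot'];print(R.from_quat([x,y,z,w]).as_matrix().round(4))
t=np.array([.4773,-.254,.1305]);h=np.array([.0837,-.9965,0]);k=np.array([0,0,1.])
X=.866*h+.5*k;Z=-.5*h+.866*k;Y=np.array([.9965,.0837,0])
for n,q in dict(latchend=(-54,0,64),latchgrip=(-54,0,48),tabend=(-8,0,49),face1=(-66,-66,0),face2=(-66,66,0),face3=(62,66,0),face4=(62,-66,0)).items():
    P=t+(q[0]*X+q[1]*Y+q[2]*Z)/1e3; print(n,P.round(4),proj(d,P).round(1))
E
```

```text
2.7 [ 0.47107351 -0.09463607  0.25969048] [ 2.79075230e-04  7.36944240e-01 -6.75953479e-01  5.74477358e-05] [-0.1151575  -1.07394932 -0.22819262]
[[ 8.620e-02 -9.963e-01 -3.000e-04]
 [-9.963e-01 -8.620e-02 -5.000e-04]
 [ 5.000e-04  3.000e-04 -1.000e+00]]
latchend [ 0.4707 -0.1755  0.1589] [336.9  98.7]
latchgrip [ 0.4714 -0.1835  0.1451] [336.4  86.2]
tabend [ 0.4747 -0.2227  0.1689] [338.2  14.4]
face1 [ 0.4067 -0.2026  0.0975] [419.6  69.3]
face2 [ 0.5383 -0.1915  0.0975] [250.6  69.1]
face3 [ 0.5476 -0.302   0.1615] [ 217.6 -161. ]
face4 [ 0.416  -0.313   0.1615] [ 462. -161.]
```

View pics/w1.png

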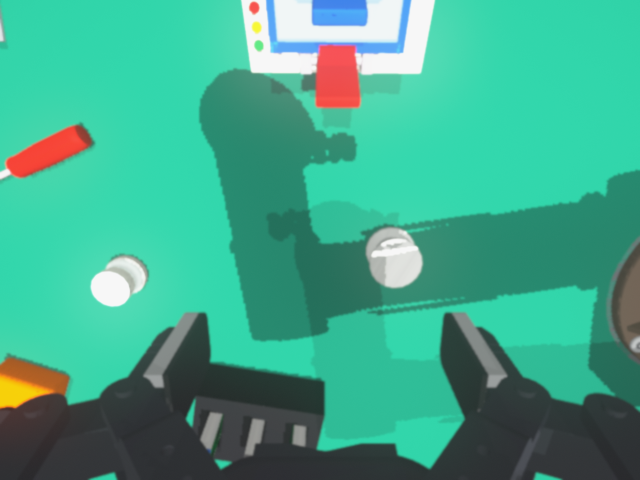

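Emit:
drive_tool:
  deltas:
    - [0, -1, 0, 0, -1]
    - [0, -1, 0, 0, -1]
    - [0, -1, 0, 0, -1]
    - [0, 0, -1, 0, -1]
    - [0, 0, -1, 0, -1]
    - [0, 0, -1, 0, -1]
    - [0, 0, -1, 0, -1]
    - [0, 0, -0.5, 0, -1]
    - [0, 0, 0, 0, 1]
    - [0, 0, 0, 0, 1]
    - [0, 0, 0, 0, 1]
    - [0, 0, 0, 0, 1]
  newtons: 20

```text
time_s: 3.9
position: [0.4723, -0.182, 0.1259]
ee_rot: [-0.001, 0.738, -0.675, 0.001]
wrist_force: [-0.1, -0.7, -0.4]
width: 0.334
grip_force: 0.0
```

Emit:
drive_tool:
  deltas:
    - [0, 0, 0, 0, 1]
    - [0, 0, 0, 0, 1]
    - [0, 0, 0, 0, 1]

```text
time_s: 4.2
position: [0.4716, -0.182, 0.1249]
ee_rot: [-0.0, 0.737, -0.675, 0.0]
wrist_force: [0.1, 0.2, -0.2]
width: 0.001
grip_force: 0.0
```

```bash
python3 - <<'E'
from h import *
d=shot('scene')
w=shot('wrist')['frame']
a=cv2.resize(d['frame'][90:250,110:310],(500,400),interpolation=cv2.INTER_CUBIC)
b=cv2.resize(w[0:480],(300,225)); c=np.zeros((400,800,3),np.uint8); c[:,:500]=a; c[:225,500:]=b
cv2.imwrite('pics/c3.png',c)
E
```

```text
(no output)
```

View pics/c3.png

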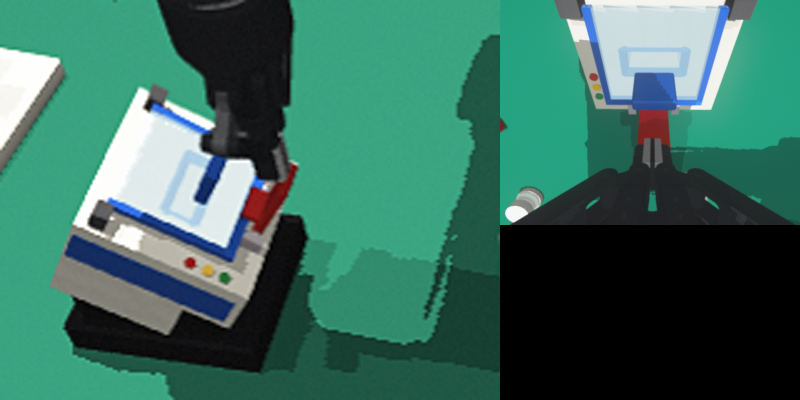

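```bash
cat > geo.py <<'E'
from h import *
t=np.array([.4770,-.254,.1305]);h=np.array([.0837,-.9965,0]);k=np.array([0,0,1.])
X=.866*h+.5*k;Z=-.5*h+.866*k;Y=np.array([.9965,.0837,0])
W=lambda q:t+(q[0]*X+q[1]*Y+q[2]*Z)/1e3
lat=lambda a,r,y=0:W((-54-r*np.sin(a),y,6+r*np.cos(a)))
def tab(a,r=23,y=0):
    x,z=-56,r+3; c,s=np.cos(a),np.sin(a); return W((48+x*c+z*s,y,10-x*s+z*c))
E
python3 - <<'E'
from geo import *
d=shot('scene');w=shot('wrist');T=shot('top')
for a in (0,.2,.4,.6,.8,1.,1.2): print(a,[proj(c,lat(a,58,y)).round(1).tolist() for c in (d,w,T) for y in (15,-15)])
for n,c in zip('swt',(d,w,T)):
    H=cv2.cvtColor(c['frame'],cv2.COLOR_BGR2HSV); m=((H[...,0]<6)|(H[...,0]>174))&(H[...,1]>170)&(H[...,2]>60)
    k_,l,st,ce=cv2.connectedComponentsWithStats(m.astype(np.uint8)); print(n,[(st[i].tolist(),ce[i].round(1).tolist()) for i in range(1,k_) if st[i][4]>40])
E
```

```text
0 [[222.1, 166.8], [226.8, 154.1], [290.3, 326.4], [363.7, 326.6], [425.6, 277.4], [426.2, 294.4]]
0.2 [[228.0, 170.0], [232.6, 157.3], [292.1, 337.0], [361.6, 337.2], [419.5, 277.8], [420.0, 294.6]]
0.4 [[233.2, 173.6], [237.6, 161.0], [294.0, 341.5], [359.4, 341.7], [414.1, 278.3], [414.6, 295.0]]
0.6 [[237.4, 177.6], [241.7, 165.1], [295.7, 340.5], [357.5, 340.7], [409.8, 278.9], [410.2, 295.4]]
0.8 [[240.5, 181.8], [244.7, 169.3], [297.4, 335.1], [355.7, 335.3], [406.5, 279.6], [406.9, 295.9]]
1.0 [[242.4, 185.9], [246.5, 173.5], [298.8, 326.0], [354.1, 326.2], [404.5, 280.3], [404.9, 296.4]]
1.2 [[243.0, 189.8], [247.1, 177.4], [300.1, 314.2], [352.7, 314.4], [403.7, 281.0], [404.1, 296.9]]
s [([207, 156, 22, 27, 210], [216.2, 170.7]), ([212, 328, 20, 53, 725], [221.4, 353.4])]
w [([294, 236, 67, 75, 3684], [326.3, 268.6])]
t [([372, 141, 23, 36, 378], [383.2, 158.8])]
```

```bash
python3 - <<'E'
from geo import *
s=ctrl.sense(); p=np.array(s['position']); print(p)
d=shot('scene');w=shot('wrist');T=shot('top')
for n,c in zip('swt',(d,w,T)): print(n,[proj(c,p+np.array([0,0,z])).round(1).tolist() for z in (0,.019,.05)],'tabend',proj(c,tab(0,36)).round(1),'covfront',[proj(c,W((-45,y,13))).round(1).tolist() for y in (-48,48)])
f=lambda im,x,y,w,h,k: cv2.resize(im[y:y+h,x:x+w],None,fx=k,fy=k,interpolation=cv2.INTER_CUBIC)
c=np.zeros((600,800,3),np.uint8)
c[:400,:400]=f(d['frame'],195,125,50,50,8); c[:400,400:]=f(T['frame'],400,260,50,50,8)
c[400:,:400]=f(w['frame'],226,230,200,100,2)
cv2.imwrite('pics/c4.png',c)
E
```

```text
[ 0.47149947 -0.18199457  0.12471204]
s [[224.4, 172.9], [222.5, 165.9], [219.1, 154.1]] tabend [197.4 153.4] covfront [[218.4, 153.7], [203.2, 193.2]]
w [[325.5, 276.7], [325.6, 294.9], [325.6, 334.0]] tabend [327.5 222.9] covfront [[427.9, 220.7], [225.8, 220.2]]
t [[425.3, 287.6], [427.6, 286.5], [431.7, 284.6]] tabend [454.4 285.7] covfront [[440.2, 314.8], [438.1, 262.8]]
```

View pics/c4.png

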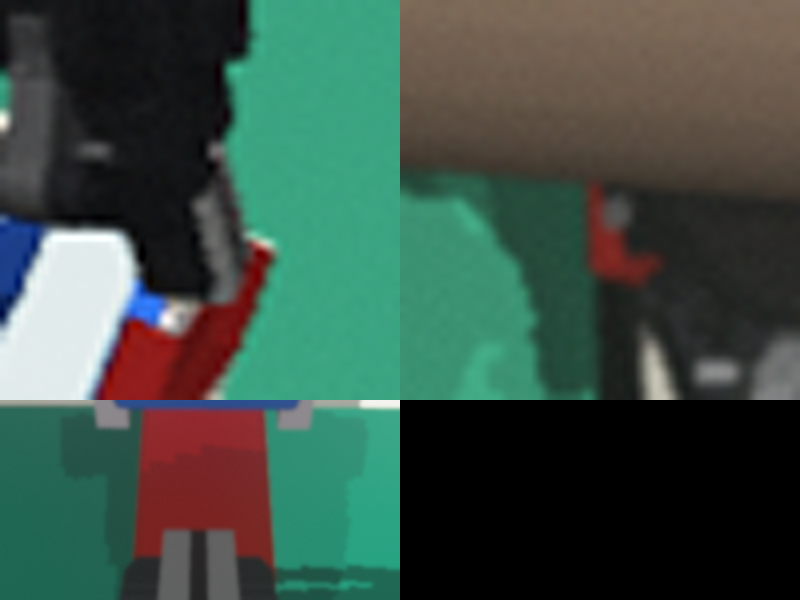

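Emit:
drive_tool:
  deltas:
    - [0, 0.3, 0, 0, 1]
    - [0, 0.3, 0, 0, 1]

```text
time_s: 4.8
position: [0.4714, -0.1635, 0.1246]
ee_rot: [0.0, 0.737, -0.676, -0.0]
wrist_force: [0.3, -0.2, -0.2]
width: -0.001
grip_force: 0.0
```

```bash
python3 - <<'E'
from geo import *
d=shot('scene'); c=d
H=cv2.cvtColor(c['frame'],cv2.COLOR_BGR2HSV); m=((H[...,0]<6)|(H[...,0]>174))&(H[...,1]>170)&(H[...,2]>60)
k_,l,st,ce=cv2.connectedComponentsWithStats(m.astype(np.uint8)); print([(st[i].tolist(),ce[i].round(1).tolist()) for i in range(1,k_) if st[i][4]>40]); print(ctrl.sense()['wrist_force'],ctrl.sense()['position'])
E
```

```text
[([207, 162, 19, 21, 196], [215.5, 171.5]), ([212, 328, 20, 53, 728], [221.4, 353.4])]
[-0.48071101  0.324667    0.04102293] [ 0.4714158  -0.16251048  0.12469455]
```

```bash
python3 - <<'E'
from geo import *
d=shot('scene');w=shot('wrist')
f=lambda im,x,y,w,h,k: cv2.resize(im[y:y+h,x:x+w],None,fx=k,fy=k,interpolation=cv2.INTER_CUBIC)
c=np.zeros((400,800,3),np.uint8)
c[:400,:400]=f(d['frame'],195,125,50,50,8); c[:300,400:]=f(w['frame'],0,0,640,480,.625)
cv2.imwrite('pics/c5.png',c)
print([proj(w,lat(a,r)).round().tolist() for a in (0,.5,1,1.4) for r in (0,58)])
E
```

```text
[[330.0, 185.0], [331.0, 284.0], [330.0, 185.0], [330.0, 306.0], [330.0, 185.0], [330.0, 295.0], [330.0, 185.0], [329.0, 271.0]]
```

View pics/c5.png

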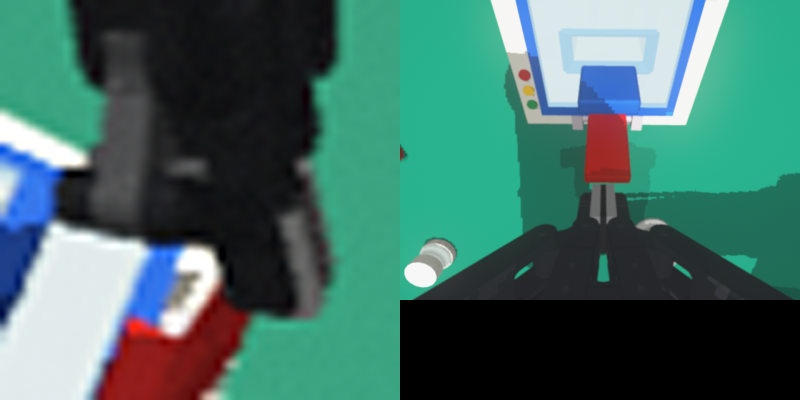

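```bash
python3 - <<'E'
from geo import *
s=ctrl.sense();d=shot('scene');w=shot('wrist')
x,y,z=s['ee_rot'][1:];Rm=R.from_quat([x,y,z,s['ee_rot'][0]]).as_matrix();p=np.array(s['position'])
for dd in (0,10,20,30,40):
    for x in (11,4,-11):
        q=lambda yy:p+Rm@np.array([x,yy,-dd])/1e3
        print(dd,x,'wrist',proj(w,q(0)).round(0),'scene',proj(d,q(-8)).round(1),proj(d,q(8)).round(1))
# grey pad pixels in wrist: vertical extents at columns near centre
g=cv2.cvtColor(w['frame'],cv2.COLOR_BGR2HSV); 
for c in (312,316,320,325,330,334,338): print(c,[ (r,w['frame'][r,c].tolist()) for r in range(270,345,8)])
E
```

```text
0 11 wrist [326. 256.] scene [227.1 177.4] [229.4 170.7]
0 4 wrist [326. 270.] scene [230.8 177.8] [233.1 171.2]
0 -11 wrist [326. 298.] scene [238.8 178.8] [241.1 172.1]
10 11 wrist [326. 264.] scene [226.  173.8] [228.4 167.1]
10 4 wrist [326. 278.] scene [229.8 174.2] [232.2 167.5]
10 -11 wrist [326. 308.] scene [237.9 175.2] [240.2 168.5]
20 11 wrist [326. 273.] scene [225.  170.1] [227.4 163.4]
20 4 wrist [326. 288.] scene [228.8 170.6] [231.2 163.8]
20 -11 wrist [326. 319.] scene [237.  171.5] [239.3 164.8]
30 11 wrist [326. 284.] scene [224.  166.4] [226.4 159.6]
30 4 wrist [326. 299.] scene [227.8 166.8] [230.2 160.1]
30 -11 wrist [326. 331.] scene [236.1 167.8] [238.4 161. ]
40 11 wrist [326. 295.] scene [222.9 162.6] [225.4 155.8]
40 4 wrist [326. 311.] scene [226.8 163. ] [229.2 156.2]
40 -11 wrist [326. 345.] scene [235.1 164. ] [237.5 157.2]
312 [(270, [34, 39, 160]), (278, [34, 38, 135]), (286, [35, 39, 139]), (294, [89, 102, 91]), (302, [107, 107, 107]), (310, [106, 107, 106]), (318, [106, 107, 106]), (326, [106, 107, 105]), (334, [106, 107, 105]), (342, [106, 107, 105
[... 666 characters left out ...]
 40, 39])]
330 [(270, [35, 40, 148]), (278, [34, 39, 135]), (286, [36, 41, 141]), (294, [82, 92, 93]), (302, [95, 96, 95]), (310, [92, 92, 91]), (318, [89, 89, 88]), (326, [88, 88, 87]), (334, [86, 86, 85]), (342, [78, 78, 77])]
334 [(270, [35, 40, 149]), (278, [36, 40, 136]), (286, [37, 42, 141]), (294, [85, 95, 96]), (302, [107, 108, 107]), (310, [107, 107, 106]), (318, [106, 107, 106]), (326, [107, 107, 106]), (334, [106, 106, 105]), (342, [106, 107, 105])]
338 [(270, [36, 42, 154]), (278, [37, 41, 136]), (286, [37, 42, 141]), (294, [85, 95, 97]), (302, [106, 108, 107]), (310, [107, 107, 107]), (318, [107, 108, 106]), (326, [107, 107, 106]), (334, [107, 107, 106]), (342, [106, 107, 105])]
```

Emit:
drive_tool:
  deltas:
    - [0, 0, 0, 0, -1]
    - [0, 0, 0, 0, -1]
    - [0, -0.35, 0, 0, -1]
    - [-0.03, -0.35, 0, 0, -1]
    - [0, 0, -0.7, 0, -1]
    - [0, 0, -0.7, 0, -1]
    - [0, 0, 0, 0, 1]
    - [0, 0, 0, 0, 1]
    - [0, 0, 0, 0, 1]
    - [0, 0, 0, 0, 1]
    - [0, 0, 0, 0, 1]
    - [0, 0, 0, 0, 1]
  newtons: 20

```text
time_s: 6.25
position: [0.4707, -0.1852, 0.0838]
ee_rot: [-0.0, 0.738, -0.675, 0.0]
wrist_force: [-2.4, 0.2, 6.7]
width: 0.346
grip_force: 22.5
```

Emit:
drive_tool:
  deltas:
    - [-0.012, 0.14, -0.107, 0, 1]
    - [-0.012, 0.14, -0.107, 0, 1]
    - [-0.009, 0.108, -0.137, 0, 1]
    - [-0.009, 0.108, -0.137, 0, 1]
    - [-0.006, 0.072, -0.158, 0, 1]
    - [-0.006, 0.072, -0.158, 0, 1]
    - [-0.003, 0.03, -0.172, 0, 1]
    - [-0.003, 0.03, -0.172, 0, 1]
    - [0.001, -0.015, -0.175, 0, 1]
    - [0.001, -0.015, -0.175, 0, 1]
    - [0, 0, 0, 0, 1]

```text
time_s: 7.35
position: [0.469, -0.165, 0.0382]
ee_rot: [-0.0, 0.738, -0.675, 0.0]
wrist_force: [-0.7, -0.5, 0.9]
width: 0.348
grip_force: 22.3
```

```bash
python3 - <<'E'
from geo import *
c=shot('scene'); T=shot('top')
for n,c in (('s',c),('t',T)):
    H=cv2.cvtColor(c['frame'],cv2.COLOR_BGR2HSV); m=((H[...,0]<6)|(H[...,0]>174))&(H[...,1]>170)&(H[...,2]>60)
    k_,l,st,ce=cv2.connectedComponentsWithStats(m.astype(np.uint8)); print(n,[(st[i].tolist(),ce[i].round(1).tolist()) for i in range(1,k_) if st[i][4]>20])
    for a in (0,.9,1.1,1.3): print(a,[proj(c,lat(a,58,y)).round().tolist() for y in (15,-15)])
E
```

```text
s [([237, 175, 10, 15, 105], [241.0, 181.1]), ([212, 328, 20, 53, 725], [221.4, 353.3])]
0 [[222.0, 167.0], [227.0, 154.0]]
0.9 [[242.0, 184.0], [246.0, 171.0]]
1.1 [[243.0, 188.0], [247.0, 175.0]]
1.3 [[243.0, 192.0], [247.0, 179.0]]
t [([372, 141, 23, 36, 377], [383.2, 158.8])]
0 [[426.0, 277.0], [426.0, 294.0]]
0.9 [[405.0, 280.0], [406.0, 296.0]]
1.1 [[404.0, 281.0], [404.0, 297.0]]
1.3 [[404.0, 281.0], [404.0, 297.0]]
```

Emit:
drive_tool:
  deltas:
    - [0, 0, 0, 0, -1]
    - [0, 0, 0, 0, -1]
    - [0, 0, 0, 0, -1]
    - [0, 0, 1, 0, -1]
    - [0, 0, 1, 0, -1]
    - [0, 0, 1, 0, -1]
    - [0, 0, 1, 0, -1]
    - [0.07, -1, 0, 0, -1]
    - [0.07, -1, 0, 0, -1]
    - [0.06, -0.14, 0, 0, -1]
    - [0, 0, -1, 0, -1]
    - [0, 0, -0.83, 0, -1]

```text
time_s: 8.65
position: [0.475, -0.2292, 0.1022]
ee_rot: [-0.0, 0.737, -0.676, 0.0]
wrist_force: [-0.2, 0.3, 0.2]
width: 0.999
grip_force: 0.0
```

Emit:
drive_tool:
  deltas:
    - [0, 0, 0, 0, 1]
    - [0, 0, 0, 0, 1]
    - [0, 0, 0, 0, 1]
    - [0, 0, 0, 0, 1]
    - [0, 0, 0, 0, 1]
    - [0, 0, 0, 0, 1]
    - [0, 0, 0, 0, 1]
  newtons: 30

```text
time_s: 9.35
position: [0.4744, -0.2292, 0.1046]
ee_rot: [0.0, 0.738, -0.675, 0.0]
wrist_force: [-4.6, 2.3, 7.6]
width: 0.393
grip_force: 31.3
```

```bash
python3 - <<'E'
from geo import *
c=shot('scene'); T=shot('top')
for n,c in (('s',c),('t',T)):
    H=cv2.cvtColor(c['frame'],cv2.COLOR_BGR2HSV); m=((H[...,0]<6)|(H[...,0]>174))&(H[...,1]>170)&(H[...,2]>60)
    k_,l,st,ce=cv2.connectedComponentsWithStats(m.astype(np.uint8)); print(n,[(st[i].tolist(),ce[i].round(1).tolist()) for i in range(1,k_) if st[i][4]>20])
    for a in (.9,1.05,1.2,1.35):
        q=[proj(c,lat(a,58,y)+o*(X*np.cos(a)*-1-Z*np.sin(a))*.004) for y in (15,-15) for o in (1,-1)]; print(a,np.min(q,0).round(1),np.max(q,0).round(1))
# arc for the cover
p0=tab(0,23)
for a in np.arange(0,2.11,.15): print(round(a,2),((tab(a,26)-tab(0,26))*1e3).round(1).tolist())
E
```

```text
s [([212, 168, 35, 22, 451], [229.1, 179.5]), ([212, 328, 20, 53, 727], [221.4, 353.3])]
0.9 [240.9 169.9] [246.4 185.3]
1.05 [242.3 173.1] [247.1 188.3]
1.2 [243.  176.1] [247.1 191.1]
1.35 [242.4 179. ] [247.1 193.7]
t [([372, 141, 23, 33, 350], [382.9, 157.7]), ([418, 281, 18, 17, 272], [426.3, 288.4])]
0.9 [404.7 279.7] [406.5 296.3]
1.05 [403.8 280.2] [405.  296.7]
1.2 [403.7 280.8] [404.2 297.1]
1.35 [403.7 281.3] [404.6 297.5]
0.0 [0.0, 0.0, 0.0]
0.15 [0.0, -0.3, 9.4]
0.3 [0.2, -2.0, 18.7]
0.45 [0.4, -5.0, 27.7]
0.6 [0.8, -9.3, 36.1]
0.75 [1.3, -14.9, 43.7]
0.9 [1.8, -21.5, 50.4]
1.05 [2.4, -29.0, 56.1]
1.2 [3.1, -37.3, 60.6]
1.35 [3.9, -46.2, 63.7]
1.5 [4.7, -55.5, 65.5]
1.65 [5.4, -64.9, 65.9]
1.8 [6.2, -74.2, 64.9]
1.95 [7.0, -83.3, 62.5]
2.1 [7.7, -92.0, 58.7]
```

Emit:
drive_tool:
  deltas:
    - [0, -0.01, 0.313, 0, 1]
    - [0.005, -0.057, 0.31, 0, 1]
    - [0.007, -0.1, 0.3, 0, 1]
    - [0.013, -0.143, 0.28, 0, 1]
    - [0.017, -0.187, 0.253, 0, 1]
    - [0.017, -0.22, 0.223, 0, 1]
    - [0.02, -0.25, 0.19, 0, 1]

```text
time_s: 10.15
position: [0.4766, -0.2581, 0.1595]
ee_rot: [-0.0, 0.737, -0.675, -0.001]
wrist_force: [-3.2, 2.8, -5.5]
width: 0.39
grip_force: 30.4
```

Emit:
drive_tool:
  deltas:
    - [0.023, -0.277, 0.15, 0, 1]
    - [0.027, -0.297, 0.103, 0, 1]
    - [0.027, -0.31, 0.06, 0, 1]
    - [0.023, -0.313, 0.013, 0, 1]
    - [0.027, -0.31, -0.033, 0, 1]
    - [0.027, -0.303, -0.08, 0, 1]
    - [0.02, -0.25, -0.11, 0, 1]
    - [0, 0, 0, 0, 1]

```text
time_s: 10.95
position: [0.4819, -0.322, 0.1635]
ee_rot: [0.001, 0.737, -0.676, 0.0]
wrist_force: [-5.3, 0.7, 2.0]
width: 0.386
grip_force: 29.5
```

Emit:
drive_tool:
  deltas:
    - [0, 0, 0, 0, -1]
    - [0, 0, 0, 0, -1]
    - [0, 0, 0, 0, -1]
    - [0, 0, 1, 0, -1]
    - [0, 0, 1, 0, -1]
    - [0, 0, 1, 0, -1]
    - [0, 0, 1, 0, -1]
    - [0, 1, 0, 0.8, -1]
    - [0, 1, 0, 0.8, -1]
    - [0, 1, 0, 0.8, -1]
    - [0, 1, 0, 0.8, -1]
    - [0, 1, 0, 0.8, -1]

```text
time_s: 12.15
position: [0.4827, -0.1688, 0.2826]
ee_rot: [-0.0, 0.878, -0.479, 0.001]
wrist_force: [1.4, 1.0, -0.3]
width: 0.997
grip_force: 0.0
```

Emit:
drive_tool:
  deltas:
    - [0, 1, -0.2, 0.64, -1]
    - [0, 1, -0.2, 0.64, -1]
    - [0, 1, -0.2, 0.64, -1]
    - [0, 1, -0.2, 0.64, -1]
    - [0, 1, -0.2, 0.64, -1]
    - [0, 1, -0.2, 0.64, -1]
    - [0, 1, -0.2, 0.64, -1]
    - [0, 1, -0.2, 0.64, -1]
    - [0, 1, -0.2, 0.64, -1]
    - [0, 1, -0.2, 0.64, -1]
    - [0, 1, -0.2, 0.64, -1]
    - [0, 1, -0.2, 0.64, -1]

```text
time_s: 13.35
position: [0.4826, 0.1918, 0.2104]
ee_rot: [-0.0, 0.999, -0.039, 0.001]
wrist_force: [0.5, -0.5, 0.1]
width: 0.996
grip_force: 0.0
```

```bash
python3 - <<'E'
from geo import *
s=ctrl.sense();w=shot('wrist');S=shot('scene')
x,y,z=s['ee_rot'][1:];Rm=R.from_quat([x,y,z,s['ee_rot'][0]]).as_matrix();print(s['position'],Rm.round(3).tolist())
c=np.zeros((480,800,3),np.uint8); c[:,:480]=cv2.resize(w['frame'],(480,360)).__class__(0) if False else 0
c[:360,:480]=cv2.resize(w['frame'],(480,360)); c[:400,480:800]=cv2.resize(S['frame'][100:260,100:228],(320,400),interpolation=cv2.INTER_CUBIC)
cv2.imwrite('pics/c6.png',c)
H=cv2.cvtColor(w['frame'],cv2.COLOR_BGR2HSV); m=((H[...,0]>8)&(H[...,0]<20)&(H[...,1]>150)&(H[...,2]>200)).astype(np.uint8)
for q in cv2.findContours(m,0,2)[0]:
    if cv2.contourArea(q)>150:
        b=cv2.boxPoints(cv2.minAreaRect(q)); print(cv2.contourArea(q),b.round(1).tolist()); P=np.array([onz(w,u,.14) for u in b]);print(P.round(4).tolist(),P.mean(0).round(4),[np.linalg.norm(P[i]-P[i-1]).round(4) for i in range(4)])
E
```

```text
[0.48264568 0.19178419 0.21040681] [[0.997, -0.077, 0.001], [-0.077, -0.997, 0.001], [0.001, -0.001, -1.0]]
1185.5 [[256.6000061035156, 249.39999389648438], [257.0, 229.8000030517578], [322.3999938964844, 231.39999389648438], [322.0, 251.0]]
[[0.4743, 0.238, 0.14], [0.4877, 0.2359, 0.14], [0.4833, 0.1938, 0.14], [0.4698, 0.1952, 0.14]] [0.4787 0.2157 0.14  ] [np.float64(0.0431), np.float64(0.0136), np.float64(0.0424), np.float64(0.0136)]
```

View pics/c6.png

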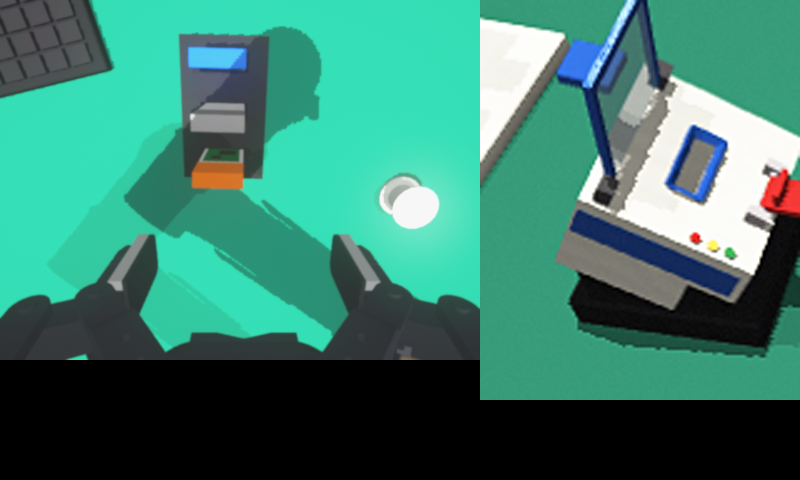

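Emit:
drive_tool:
  deltas:
    - [-0.12, 0.77, 0, 0, -1]
    - [0, 0, -1, 0, -1]
    - [0, 0, -1, 0, -1]
    - [0, 0, -1, 0, -1]
    - [0, 0, -1, 0, -1]
    - [0, 0, -0.85, 0, -1]
    - [0, 0, 0, 0, 1]
    - [0, 0, 0, 0, 1]
    - [0, 0, 0, 0, 1]
    - [0, 0, 0, 0, 1]
    - [0, 0, 0, 0, 1]
    - [0, 0, 0, 0, 1]
  newtons: 30

```text
time_s: 14.65
position: [0.4801, 0.2141, 0.0663]
ee_rot: [-0.001, 0.999, -0.04, 0.001]
wrist_force: [-0.4, 0.9, 6.2]
width: 0.513
grip_force: 31.9
```

```bash
python3 - <<'E'
from geo import *
S=shot('scene');T=shot('top'); r={}
for n,c in (('s',S),('t',T)):
    g=proj(c,W((0,0,5)))
    H=cv2.cvtColor(c['frame'],cv2.COLOR_BGR2HSV); m=((H[...,0]>100)&(H[...,0]<125)&(H[...,1]>140)).astype(np.uint8)
    for q in cv2.findContours(m,0,2)[0]:
        if cv2.contourArea(q)>30:
            M=cv2.moments(q); ce=np.array([M['m10'],M['m01']])/M['m00']; b=cv2.minAreaRect(q)
            if np.linalg.norm(ce-g)<12: print(n,ce.round(1),b,'pred',g.round(1)); r[n]=ce
if len(r)==2: print(tri(ray(S,r['s']),ray(T,r['t'])),W((0,0,5)))
E
```

```text
s [186.4 165. ] ((186.41238403320312, 165.07217407226562), (16.4486083984375, 26.805139541625977), 23.96249008178711) pred [186.5 164.5]
t [464.6 287.8] ((464.5, 287.5), (31.0, 15.0), 90.0) pred [465.1 288. ]
(array([ 0.47734378, -0.25124481,  0.13399729]), [0.4261626149819918, 0.42616261498201036]) [ 0.47679075 -0.25150875  0.13483   ]
```

Emit:
drive_tool:
  deltas:
    - [0, 0, 0.5, 0, 1]
    - [0, 0, 1, 0, 1]
    - [0, 0, 1, 0, 1]
    - [0, 0, 1, 0, 1]
    - [0, 0, 1, 0, 1]
    - [0, 0, 1, 0, 1]
    - [0, 0, 1, 0, 1]
    - [0, -0.5, 0.5, -0.5, 1]
    - [0, -1, 0, -0.78, 1]
    - [0, -1, 0, -0.78, 1]
    - [0, -1, 0, -0.78, 1]
    - [0, -1, 0, -0.78, 1]

```text
time_s: 15.95
position: [0.4783, 0.0771, 0.275]
ee_rot: [-0.0, 0.966, -0.257, 0.0]
wrist_force: [1.1, 0.0, -1.0]
width: 0.511
grip_force: 31.6
```

Emit:
drive_tool:
  deltas:
    - [0, -1, 0, -0.78, 1]
    - [0, -1, 0, -0.78, 1]
    - [0, -1, 0, -0.78, 1]
    - [0, -1, 0, -0.78, 1]
    - [0, -1, 0, -0.78, 1]
    - [0, -1, 0, -0.78, 1]
    - [0, -1, 0, -0.78, 1]
    - [0, -1, 0, -0.78, 1]
    - [0, -1, 0, -0.78, 1]
    - [0, -1, 0, -0.78, 1]
    - [0, -0.7, 0, -0.33, 1]
    - [0, -0.3, 0, 0, 1]

```text
time_s: 17.15
position: [0.4783, -0.2533, 0.2745]
ee_rot: [0.0, 0.734, -0.679, -0.0]
wrist_force: [-0.5, 0.2, -1.3]
width: 0.514
grip_force: 31.6
```

```bash
python3 - <<'E'
from geo import *
s=ctrl.sense();w=shot('wrist','w7.png');S=shot('scene')
x,y,z=s['ee_rot'][1:];Rm=R.from_quat([x,y,z,s['ee_rot'][0]]).as_matrix();print(s['position'],Rm.round(4).tolist(),s['width'],s['grip_force'],s['wrist_force'])
p=np.array(s['position']); print('TCP hk',(p-t)@h*1e3,'y',(p-t)@Y*1e3)
# orange in scene
H=cv2.cvtColor(S['frame'],cv2.COLOR_BGR2HSV)
c=np.zeros((400,800,3),np.uint8); c[:375,:500]=cv2.resize(w['frame'],(500,375)); c[:400,500:]=cv2.resize(S['frame'][60:220,125:245],(300,400),interpolation=cv2.INTER_CUBIC); cv2.imwrite('pics/c8.png',c)
E
```

```text
[ 0.4782929  -0.25326015  0.27454312] [[0.0767, -0.9971, -0.0003], [-0.9971, -0.0767, 0.0001], [-0.0002, 0.0003, -1.0]] 0.5141165921889077 31.612272262573242 [-0.46105881  0.16929044 -1.30425584]
TCP hk -0.6290396699282408 y 1.3503024549680485
```

View pics/c8.png

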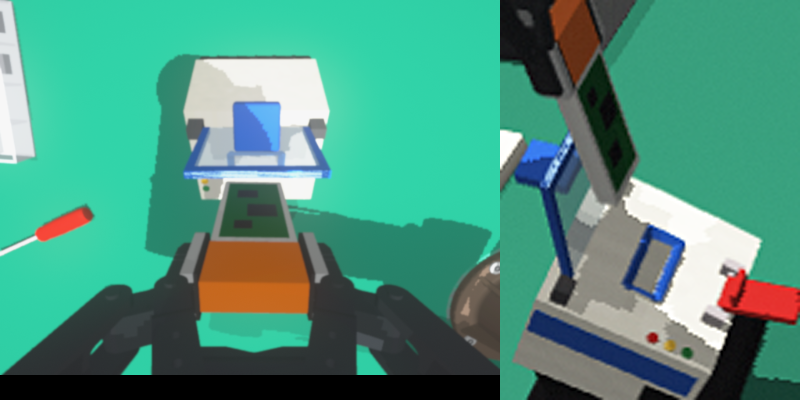

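Emit:
drive_tool:
  deltas:
    - [-0.04, 0.03, -0.5, 0.05, 1]
    - [0, 0, -0.8, 0, 1]
    - [0, 0, -0.8, 0, 1]
    - [0, 0, -0.5, 0, 1]
    - [0, 0, -0.2, 0, 1]
    - [0, 0, 0, 0, 1]

```text
time_s: 17.85
position: [0.4774, -0.2502, 0.1902]
ee_rot: [0.0, 0.737, -0.676, -0.0]
wrist_force: [0.5, -0.3, -0.7]
width: 0.509
grip_force: 31.6
```

Emit:
drive_tool:
  deltas:
    - [0, 0, -0.1, 0, 1]
    - [0, 0, -0.1, 0, 1]
    - [0, 0, -0.05, 0, 1]
    - [0, 0, 0, 0, 1]

```text
time_s: 18.25
position: [0.477, -0.2512, 0.1835]
ee_rot: [0.001, 0.737, -0.676, -0.0]
wrist_force: [-4.5, -0.5, 3.6]
width: 0.51
grip_force: 31.9
```

Emit:
drive_tool:
  deltas:
    - [-0.04, 0, 0.03, 0, 1]
    - [0, 0, 0, 0, 1]
    - [0, 0, 0, 0, 1]

```text
time_s: 18.55
position: [0.4765, -0.2509, 0.184]
ee_rot: [-0.0, 0.737, -0.676, 0.0]
wrist_force: [-2.3, -0.4, 2.0]
width: 0.513
grip_force: 31.9
```

Emit:
drive_tool:
  deltas:
    - [-0.04, 0, -0.03, 0, 1]
    - [0, 0, 0, 0, 1]
    - [0, 0, 0, 0, 1]

```text
time_s: 18.85
position: [0.4762, -0.251, 0.1837]
ee_rot: [-0.001, 0.737, -0.676, 0.001]
wrist_force: [-0.0, -0.3, 4.5]
width: 0.513
grip_force: 32.4
```

Emit:
drive_tool:
  deltas:
    - [-0.014, 0.168, -0.03, 0, 1]
    - [-0.014, 0.168, -0.03, 0, 1]
    - [-0.014, 0.168, -0.02, 0, 1]
    - [-0.014, 0.168, -0.02, 0, 1]
    - [0, 0, 0, 0, 1]

```text
time_s: 19.35
position: [0.4755, -0.2315, 0.1822]
ee_rot: [-0.001, 0.737, -0.676, 0.002]
wrist_force: [0.2, -1.5, 11.1]
width: 0.514
grip_force: 32.0
```

```bash
cat > tilt.py <<'E'
from geo import *
def run():
    s=ctrl.sense();p=np.array(s['position']);S=shot('scene');w=shot('wrist')
    P=p+[0,0,.060]
    print('P hk',((P-t)@h*1e3).round(1),((P[2]-.130)*1e3).round(1),'y',((P-t)@Y*1e3).round(1))
    H=cv2.cvtColor(w['frame'],cv2.COLOR_BGR2HSV)
    for nm,m in (('orange',(H[...,0]>5)&(H[...,0]<20)&(H[...,1]>150)&(H[...,2]>60)),('board',(H[...,0]>50)&(H[...,0]<80)&(H[...,2]<75)&(H[...,1]>120))):
        m=m.astype(np.uint8);m[:,:200]=0;m[:,440:]=0
        q=max(cv2.findContours(m,0,2)[0],key=cv2.contourArea);print(nm,cv2.boundingRect(q),cv2.contourArea(q))
    for a in (0,10,20,30,35):
        a=np.radians(a);f=lambda x,z,y=0:P+((x*np.cos(a)-z*np.sin(a))*h+(x*np.sin(a)+z*np.cos(a))*k+y*Y)/1e3
        print(round(np.degrees(a)),'rows top right/left edge',[proj(w,f(x,14))[1].round() for x in (7,-7)],'foot right',proj(w,f(7,-116))[1].round(),'scene foot corner',proj(S,f(7,-116,22)).round(1),proj(S,f(-7,-116,22)).round(1))
E
python3 -c "import tilt;tilt.run()"
```

```text
P hk -22.6 112.2 y 0.4
orange (253, 305, 144, 98) 12883.0Traceback (most recent call last):
  File "<string>", line 1, in <module>
    import tilt;tilt.run()
                ~~~~~~~~^^
  File "tilt.py", line 9, in run
    q=max(cv2.findContours(m,0,2)[0],key=cv2.contourArea);print(nm,cv2.boundingRect(q),cv2.contourArea(q))
ValueError: max() iterable argument is empty
```

```bash
sed -i "s/,('board'.*)):/,):/; s/q=max/q=max/" tilt.py; python3 -c "import tilt;tilt.run()"; python3 - <<'E'
import cv2
w=cv2.imread('pics/w7.png')
H=cv2.cvtColor(w,cv2.COLOR_BGR2HSV);m=((H[...,0]>5)&(H[...,0]<20)&(H[...,1]>150)&(H[...,2]>60)).astype('uint8');m[:,:200]=0;m[:,440:]=0
print('vertical ref',cv2.boundingRect(max(cv2.findContours(m,0,2)[0],key=cv2.contourArea)))
E
```

```text
P hk -22.5 112.2 y 0.4
orange (253, 304, 144, 99) 12888.0
0 rows top right/left edge [np.float64(357.0), np.float64(395.0)] foot right 228.0 scene foot corner [190.6 177.7] [198.1 178.7]
10 rows top right/left edge [np.float64(366.0), np.float64(398.0)] foot right 197.0 scene foot corner [179.6 175.3] [187.2 177.1]
20 rows top right/left edge [np.float64(375.0), np.float64(399.0)] foot right 166.0 scene foot corner [168.4 171.8] [176.1 174.4]
30 rows top right/left edge [np.float64(383.0), np.float64(399.0)] foot right 134.0 scene foot corner [157.4 167. ] [165.  170.4]
35 rows top right/left edge [np.float64(386.0), np.float64(398.0)] foot right 119.0 scene foot corner [151.9 164.3] [159.4 168. ]
vertical ref (254, 309, 143, 92)
```

Emit:
drive_tool:
  deltas:
    - [-0.014, 0.166, -0.02, 0, 1]
    - [-0.014, 0.166, -0.03, 0, 1]
    - [-0.014, 0.166, -0.04, 0, 1]
    - [-0.014, 0.166, -0.05, 0, 1]
    - [0, 0, 0, 0, 1]

```text
time_s: 20.05
position: [0.4736, -0.2109, 0.1774]
ee_rot: [-0.001, 0.737, -0.676, 0.002]
wrist_force: [-0.2, 0.7, 8.1]
width: 0.51
grip_force: 32.2
```

```bash
python3 -c "import tilt;tilt.run()"
```

```text
P hk -43.3 107.4 y 0.3
orange (252, 301, 147, 105) 13899.5
0 rows top right/left edge [np.float64(358.0), np.float64(395.0)] foot right 228.0 scene foot corner [202.3 180.8] [209.7 181.7]
10 rows top right/left edge [np.float64(367.0), np.float64(398.0)] foot right 197.0 scene foot corner [191.3 178.4] [198.9 180.2]
20 rows top right/left edge [np.float64(375.0), np.float64(399.0)] foot right 166.0 scene foot corner [180.2 174.8] [187.9 177.4]
30 rows top right/left edge [np.float64(383.0), np.float64(399.0)] foot right 134.0 scene foot corner [169.2 170.1] [176.8 173.5]
35 rows top right/left edge [np.float64(386.0), np.float64(398.0)] foot right 118.0 scene foot corner [163.9 167.4] [171.3 171.1]
```

Emit:
drive_tool:
  deltas:
    - [-0.011, 0.13, -0.05, 0, 1]
    - [-0.011, 0.13, -0.06, 0, 1]
    - [-0.011, 0.13, -0.06, 0, 1]
    - [-0.011, 0.13, -0.06, 0, 1]
    - [0, 0, 0, 0, 1]

```text
time_s: 20.65
position: [0.4724, -0.1951, 0.1705]
ee_rot: [-0.001, 0.737, -0.676, 0.002]
wrist_force: [0.0, 1.4, 9.5]
width: 0.513
grip_force: 32.2
```

```bash
python3 -c "import tilt;tilt.run()"
```

```text
P hk -59.1 100.5 y 0.3
orange (252, 300, 147, 108) 14407.0
0 rows top right/left edge [np.float64(358.0), np.float64(395.0)] foot right 228.0 scene foot corner [211.5 184.3] [218.9 185.2]
10 rows top right/left edge [np.float64(367.0), np.float64(398.0)] foot right 197.0 scene foot corner [200.6 181.9] [208.1 183.7]
20 rows top right/left edge [np.float64(375.0), np.float64(400.0)] foot right 166.0 scene foot corner [189.6 178.4] [197.1 180.9]
30 rows top right/left edge [np.float64(383.0), np.float64(399.0)] foot right 134.0 scene foot corner [178.7 173.7] [186.2 177.1]
35 rows top right/left edge [np.float64(386.0), np.float64(398.0)] foot right 119.0 scene foot corner [173.5 171. ] [180.8 174.7]
```

Emit:
drive_tool:
  deltas:
    - [0.006, -0.08, -0.1, 0, 1]
    - [0.006, -0.08, -0.1, 0, 1]
    - [0.006, -0.07, -0.11, 0, 1]
    - [0.006, -0.07, -0.11, 0, 1]
    - [0, 0, 0, 0, 1]

```text
time_s: 21.25
position: [0.4715, -0.2046, 0.1557]
ee_rot: [0.0, 0.737, -0.676, 0.0]
wrist_force: [1.4, -3.5, -0.8]
width: 0.513
grip_force: 32.6
```

```bash
python3 -c "import tilt;tilt.run()"|head -2
```

```text
P hk -49.7 85.7 y -1.3
orange (252, 300, 147, 108) 14399.5
```

Emit:
drive_tool:
  deltas:
    - [0.04, -0.1, -0.1, 0, 1]
    - [0.006, -0.067, -0.116, 0, 1]
    - [0.006, -0.067, -0.116, 0, 1]
    - [0.006, -0.067, -0.116, 0, 1]
    - [0.006, -0.067, -0.116, 0, 1]
    - [0, 0, 0, 0, 1]

```text
time_s: 21.95
position: [0.4727, -0.2153, 0.1386]
ee_rot: [0.0, 0.737, -0.676, -0.001]
wrist_force: [-0.0, -0.8, -1.6]
width: 0.512
grip_force: 32.6
```

```bash
python3 -c "import tilt;tilt.run()"|head -2
```

```text
P hk -38.9 68.6 y -1.1
orange (252, 300, 147, 109) 14410.0
```

Emit:
drive_tool:
  deltas:
    - [0.006, -0.075, -0.13, 0, 1]
    - [0.006, -0.075, -0.13, 0, 1]
    - [0.006, -0.075, -0.13, 0, 1]
    - [0.006, -0.075, -0.13, 0, 1]
    - [0.006, -0.075, -0.13, 0, 1]
    - [0.006, -0.075, -0.13, 0, 1]
    - [0.006, -0.075, -0.13, 0, 1]
    - [0.006, -0.075, -0.13, 0, 1]
    - [0, 0, 0, 0, 1]

```text
time_s: 22.95
position: [0.4743, -0.2334, 0.1075]
ee_rot: [0.0, 0.737, -0.676, -0.0]
wrist_force: [-0.1, 1.1, -1.5]
width: 0.517
grip_force: 32.5
```

```bash
python3 -c "import tilt;tilt.run()"|head -2
```

```text
P hk -20.8 37.5 y -1.0Traceback (most recent call last):
  File "<string>", line 1, in <module>
    import tilt;tilt.run()
                ~~~~~~~~^^
  File "tilt.py", line 9, in run
    q=max(cv2.findContours(m,0,2)[0],key=cv2.contourArea);print(nm,cv2.boundingRect(q),cv2.contourArea(q))
ValueError: max() iterable argument is empty
```

Emit:
drive_tool:
  deltas:
    - [0.002, -0.025, -0.043, 0, 1]
    - [0.002, -0.025, -0.043, 0, 1]
    - [0.002, -0.025, -0.043, 0, 1]
    - [0.002, -0.025, -0.043, 0, 1]
    - [0, 0, 0, 0, 1]

```text
time_s: 23.55
position: [0.4749, -0.2361, 0.1028]
ee_rot: [-0.0, 0.737, -0.676, -0.0]
wrist_force: [1.3, 4.5, -4.0]
width: 0.51
grip_force: 32.4
```

Emit:
drive_tool:
  deltas:
    - [0.002, -0.02, -0.03, 0, 1]
    - [0, 0, 0, 0, 1]

```text
time_s: 23.75
position: [0.4749, -0.2366, 0.1019]
ee_rot: [-0.0, 0.737, -0.676, -0.0]
wrist_force: [0.2, 5.3, -2.6]
width: 0.509
grip_force: 32.5
```

Emit:
drive_tool:
  deltas:
    - [0, 0.02, -0.04, 0, 1]
    - [0, -0.015, -0.035, 0, 1]
    - [0, -0.015, -0.035, 0, 1]
    - [0, 0, 0, 0, 1]

```text
time_s: 24.15
position: [0.4753, -0.2374, 0.0997]
ee_rot: [-0.0, 0.737, -0.676, 0.0]
wrist_force: [-2.7, 4.6, 6.2]
width: 0.51
grip_force: 33.3
```

Emit:
drive_tool:
  deltas:
    - [0, 0, 0, 0, -1]
    - [0, 0, 0, 0, -1]
    - [0, 0, 0, 0, -1]
    - [0, 0, 0, 0, -1]
    - [0, 0, 0.5, 0, -1]
    - [0, 0.1, 1, 0, -1]
    - [0, 0.2, 1, 0, -1]
    - [0, 0.3, 1, 0, -1]
    - [0, 0.5, 1, 0, -1]
    - [0, 1, 1, 0, -1]
    - [0, 1, 0.5, 0, -1]
    - [0, 1, 0, 0, -1]

```text
time_s: 25.35
position: [0.4761, -0.1134, 0.2816]
ee_rot: [-0.002, 0.737, -0.676, 0.002]
wrist_force: [-0.5, 0.5, -0.8]
width: 0.996
grip_force: 0.0
```

```bash
python3 - <<'E'
from geo import *
S=shot('scene');T=shot('top');w=shot('wrist')
print(ctrl.sense()['position'],ctrl.sense()['wrist_force'])
r={}
for n,c in (('s',S),('t',T),('w',w)):
    H=cv2.cvtColor(c['frame'],cv2.COLOR_BGR2HSV); m=((H[...,0]>5)&(H[...,0]<20)&(H[...,1]>150)&(H[...,2]>60)).astype(np.uint8)
    g=[proj(c,W((x,y,50))) for x in (-7,7) for y in (-22,22)]
    mid=np.mean(g,0); print(n,'pred top corners',np.round(g,1).tolist())
    qs=[q for q in cv2.findContours(m,0,2)[0] if cv2.contourArea(q)>30]
    for q in qs:
        b=np.array(cv2.boundingRect(q)); 
        if np.linalg.norm(b[:2]+b[2:]/2-mid)<60: print(n,'orange',b.tolist(), cv2.boxPoints(cv2.minAreaRect(q)).round(1).tolist())
    m=((H[...,0]<5)|(H[...,0]>174))&(H[...,1]>170)&(H[...,2]>60)
    k_,l,st,ce=cv2.connectedComponentsWithStats(m.astype(np.uint8)); print(n,'red',[st[i].tolist() for i in range(1,k_) if st[i][4]>60])
E
```

```text
[ 0.47504027 -0.11290745  0.2792437 ] [ 0.52384734 -0.31091671  0.47490303]
s pred top corners [[200.8, 143.8], [193.1, 162.2], [193.3, 140.2], [185.4, 158.6]]
s orange [181, 142, 20, 31] [[180.60000610351562, 168.8000030517578], [193.60000610351562, 141.3000030517578], [201.89999389648438, 145.3000030517578], [189.0, 172.8000030517578]]
s red [[212, 168, 35, 22, 450], [212, 328, 20, 53, 727]]
t pred top corners [[455.4, 298.4], [454.2, 273.1], [463.7, 298.2], [462.3, 272.7]]
t orange [454, 276, 13, 23] [[454.0, 276.0], [466.0, 276.0], [466.0, 298.0], [454.0, 298.0]]
t red []
w pred top corners [[375.8, 50.9], [308.3, 50.8], [378.0, 28.4], [307.6, 28.3]]
w orange [307, 14, 70, 42] [[307.0, 14.0], [376.0, 14.0], [376.0, 55.0], [307.0, 55.0]]
w red [[322, 101, 33, 56, 1586], [28, 143, 76, 46, 1617]]
```

```bash
python3 - <<'E'
from geo import *
S=shot('scene');T=shot('top');w=shot('wrist')
p,r=tri(ray(S,(201.4,145)),ray(T,(454.2,297.8)),ray(w,(376.5,55)))
for p,r in (tri(ray(S,(201.4,145)),ray(T,(454.0,298.2)),ray(w,(376.5,55.5))),tri(ray(S,(201.4,145)),ray(w,(376.5,55.5))),tri(ray(S,(201.4,145)),ray(T,(454,298.2)))):
    q=(p-t)*1e3; print(p.round(4),np.round(r,1),'slot',(q@X).round(1),(q@Y).round(1),(q@Z).round(1))
E
```

```text
[ 0.4519 -0.2244  0.167 ] [0.5 1.4 1.4] slot -9.1 -22.5 47.5
[ 0.4506 -0.2254  0.1653] [0.4 0.4] slot -9.2 -23.9 45.5
[ 0.4529 -0.2236  0.1679] [0.5 0.5] slot -9.2 -21.4 48.5
```

```bash
python3 -c "
from cell import ctrl
print(ctrl.close_job())"
```

```text
the job is handed in; nothing more can be done
None
```

The job is handed in, though the verdict was not shown: the latch is swung to about 1.15–1.25 rad and the cover is open at about 2.08 rad. My last measurement puts the orange carrier at the slot's floor, released, with the arm clear and the other items untouched as far as I could tell.

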